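# Eject a die insert and square it up

## Task

Press the red ejector lever of the grey die nest fully down so that the orange die insert rises from its pocket, then lift the insert out and lower it, without dropping it, onto the squaring plate, round cutter face up. Push it until its long side sits flush against the plate's long blue fence and its end flush against the short blue stop, and let go. Leave the lever down and every other thing on the bench where it is.

Things in the scene. Friction and masses are not known exactly. Their poses are not given: they have to be found in the camera images.
- nest: Grey die nest, a block fixed to the table, 110 mm along its x, 84 along its y, 54 high; origin at its underside's centre, z up. The red lever sticks out of its -x side (roughly towards the robot).
- nest_top (a point): Centre of the nest's top face, 54 mm above the table, in the middle of its pocket's mouth; axes as the nest's. The pocket is 63 mm along x by 43 along y, 30 deep. The orange insert starts in it, long side along x, its top flush with the nest's top, so it cannot be grasped until ejected.
- lever (a joint): Ejector lever, rad: 0 raised (start), 0.62 fully down on its stop; it stays where left (about 5 to 9 N on the paddle moves it). Its hinge lies on the nest's centre line, along the nest's y, 66 mm to -x of nest_top and 20 mm below it. Fully down, the insert stands 22 mm proud of the nest's top, 8 mm still in the pocket, and stays so.
- paddle_top (a point): Middle of the upper face of the lever's red paddle (36 mm along the lever, 30 wide, 8 thick), 75 mm from the hinge. The lever slopes up away from the nest by 0.5 rad at the start, and down by 0.12 rad when fully down; this point is then 29 mm above the table (start: 73 mm) and 11 mm farther from the nest.
- die_center (a point): Centre of the loose orange die insert, a block 60 mm long (its x), 40 wide (its y), 30 high (its z, up), 0.14 to 0.28 kg, with a round black cutter face with a steel rim on its top. Best gripped across its 40 mm width. Either end may face the stop.
- plate: Squaring plate: aluminium, fixed to the table, 200 mm along its x, 170 along its y, 12 thick, with a blue long fence (18 thick) along its +y edge and a blue short stop (18 thick) along its +x edge, both rising 32 mm above its face. Origin at its underside's centre, z up.
- plate_corner (a point): Inner corner of the plate: where the inner faces of long fence and short stop meet, on its upper face, 12 mm above the table; axes as the plate's. Free surface: 182 mm to -x and 152 mm to -y of it. The registered insert has its long side along the fence, its centre 30 mm to -x, 20 mm to -y and 15 mm above this point.
- tape_red: Bystander, leave alone: red tape roll lying flat, 84 mm across, 24 high (mm). Origin at its underside's centre.
- tape_yellow: Bystander, leave alone: yellow tape roll lying flat, 96 mm across, 24 high (mm). Origin at its underside's centre.
- screwdriver: Bystander, leave alone: screwdriver lying down, 190 long (mm). Origin at its underside's centre.
- spare_die: Bystander, leave alone: BLUE spare die insert, 60 x 40 x 30, standing on the table: not the one to move (mm). Origin at its underside's centre.
- pad_stack: Bystander, leave alone: black round stack of rubber pads, 70 across, 45 high (mm). Origin at its underside's centre.
- jar: Bystander, leave alone: small jar, 60 across, 75 high (mm). Origin at its underside's centre.
- tape_cutter: Bystander, leave alone: orange tape cutter, 100 x 45, 52 high (mm). Origin at its underside's centre.
- die: The same orange insert as a whole, origin at the centre of its underside (15 mm below die_center), same axes.
Not all that is in view belongs to the job. Leave any turquoise or yellow look-alike of the die alone.

How it is judged:
By the outcome, as a careful person would: the job done as asked, in the order asked, and still so for the second after the job is handed in, with the robot touching nothing.
It also fails if it takes over 72 s, if anything falls off the work surface, if the arm or the gripper's body presses on something with over 40 N, if the wrist force passes 120 N, or if a joint passes its speed limit or range.

## Robot

A 6-joint arm with a two-finger parallel gripper is mounted at the origin on the work surface. World frame = base frame: x ahead of the robot, y to its left, z up, the work surface at z = 0. Lengths are in m, angles in rad, forces in N, time in s.
With the tool pointing down it reaches from about 0.275 to 0.75 m from the base axis. Payload 10.2 kg.
Tool frame: the origin (TCP) lies on the centre line of the jaws, within the pads' length; the fingertips stand 14 mm ahead of it and the grasp point (between the pads) lies 5 mm behind it; z points along the fingers, y is the line along which they close (so a half turn about z gives the same grasp; the last joint's range is limited). The gripper opens to 88 mm and grips with 3 to 60 N. Pads are 18 mm wide; open, the fingers measure 123 mm over their backs; the gripper's body (75 mm by 187 mm) begins 45 mm behind the grasp point.
Start: joints at [0.92, 0.313, 1.498, -0, 1.331, -0.223], TCP at [0.218, 0.478, 0.253] pointing down, gripper open.
Joint ranges: [-2.94, 2.94], [-0.97, 2.17], [0.19, 2.56], [-1.23, 4.37], [0.02, 3.11], [-2.88, 2.88]. Speed limits (rad/s): [2.39, 2.39, 3.01, 3.14, 3.14, 3.14].

## Interface

Orientations are given as [roll, pitch, yaw] about the fixed x, y, z axes, in that order (R = Rz(yaw) Ry(pitch) Rx(roll)).
In Python, from workcell import ctrl, optics gives the robot as it stands. The module is installed in compiled form; this text tells all that it offers.
- The arm moves only by the shell command python3 -m pendant 'ROWS' [FORCE]. ROWS is JSON, one flat list of numbers, 7 for each row, row after row: the shift along the tool's x, y, z in m, then the turn, a rotation vector about the tool's x, y, z in degrees, then the finger opening in m, from 0 to 0.0881. In form: [tx, ty, tz, rx, ry, rz, claw, tx, ty, tz, rx, ry, rz, claw, ...]. A call has exactly 10 rows; each row is the pose to reach, as a shift and turn from the pose commanded when the call began, along the tool's axes at that moment; what a row does not reach only later rows make up. A row lasts 1/8 s, in which the tool goes at most 62.5 mm and 10.7 degrees, less where a joint would pass 70% of its speed; a pose out of reach is approached as far as the arm can. A call with a gripper value outside its range is refused whole. The fingers move at their own pace and stop on an object; FORCE is the grip in N (left out, the last holds). Time passes only in rows, so rows that repeat a pose let the fingers close, or fill a call up. It gives the time, the measured TCP pose, the force, the opening and the grip force at its end, in the units of the state.
- ctrl.get_state(): the state, without advancing time (a new reading comes with each control period).
- optics.grab_frame(name): name is "scene" or "top"; returns a dict with "pixels" (400x640x3 uint8, red, green, blue), "vertical_fov" (degrees; the focal length in pixels is half the picture's height over the tangent of half this angle, whatever the lens; pixels are square), "cx", "cy" (the principal point, pixels), "eye" and "rotation" of the camera in the world. Camera axes: x right, y down, z forward; pixel columns grow to the right and rows downward; lengths in m; the calibration is good to about 2 mm. A picture is of the moment at which its call begins. There is no depth.
- ctrl.sign_off(): hands the job in; it is judged then, once.
The state is a dict: "time_s": time; "joints": joint angles; "joint_velocities": joint speeds; "effort": joint torques, N m; "eef_pos": TCP position; "orientation": TCP orientation; "ft_force": force on the tool from outside, world axes, zero at the start; "wrist_torque": the same for the moment, N m; "gripper_width": finger opening in m; "grasp_force": force on a finger pad.
Only numpy, scipy, OpenCV 4.12 (cv2) and the standard library are available. Lean on these libraries where they do the work, as an engineer would, in place of code of your own. Each camera call takes 0.05 s, during which the arm holds its last target. There are 200 camera calls.

## Working session

There is one attempt and no reset: what is moved stays moved. The work goes in short steps, Python scripts to look and compute and a shell command to move; the robot and the scene stay as the last step left them, time stands still between calls to the robot, and variables do not carry over. Pictures are saved under pics/ and viewed, at most 10 in all, crops included, and the job is handed in when it is done.

```bash
mkdir -p pics; python3 - <<'E'
from workcell import ctrl, optics
import cv2,json
for n in("scene","top"):
    f=optics.grab_frame(n); cv2.imwrite(f"pics/{n}0.png",f["pixels"][:,:,::-1])
    print(n,f["vertical_fov"],f["cx"],f["cy"],f["eye"],f["rotation"], [k for k in f])
s=ctrl.get_state();print(s["time_s"],s["eef_pos"],s["orientation"],s["gripper_width"])
E
```

```text
scene 52.75151041543144 310.2561998424024 198.11152246770868 [1.10885233 0.65189502 1.30170537] [-2.54793168  0.00816456  2.44404774] ['pixels', 'vertical_fov', 'cx', 'cy', 'eye', 'rotation']
top 52.71223679133519 323.4071295661647 205.1961735170144 [ 0.46183853 -0.01341453  1.27945441] [-3.04612742  0.02636272 -1.58883484] ['pixels', 'vertical_fov', 'cx', 'cy', 'eye', 'rotation']
0.1 [0.21769263 0.47752707 0.25223154] [-3.14050918e+00 -2.82068858e-04  2.71380231e+00] 0.0882840299481869
```

View pics/top0.png

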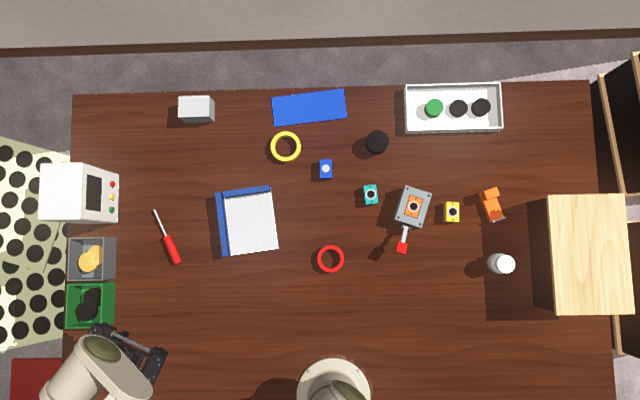

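View pics/scene0.png

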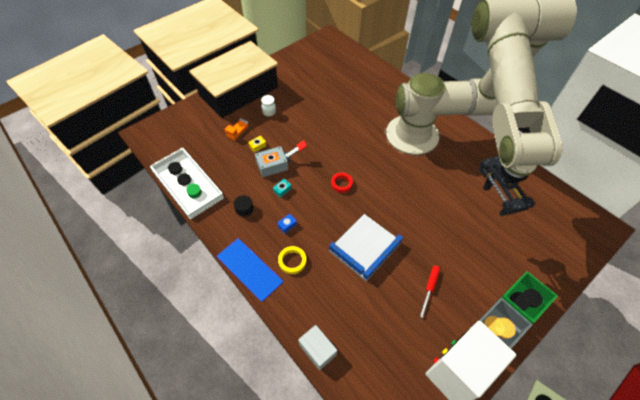

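The top view shows the nest at about (413,207) with the red paddle at (402,247), and the plate at about (248,221), with its long fence on the left (+y) and its stop at the top (+x). Next I'll enlarge both.

```bash
cat > h.py <<'E'
import numpy as np,cv2
from scipy.spatial.transform import Rotation as R
from workcell import ctrl,optics
def cam(f):
    F=200/np.tan(np.radians(f["vertical_fov"]/2)); return F,R.from_euler("xyz",f["rotation"]).as_matrix(),np.array(f["eye"])
def unproj(f,uv,z):
    F,M,e=cam(f); d=M@np.array([(uv[0]-f["cx"])/F,(uv[1]-f["cy"])/F,1]); return e+d*(z-e[2])/d[2]
def proj(f,p):
    F,M,e=cam(f); c=M.T@(np.array(p)-e); return np.array([f["cx"]+F*c[0]/c[2],f["cy"]+F*c[1]/c[2]])
def crop(f,u,v,w,h,k,name):
    c=f["pixels"][v:v+h,u:u+w,::-1]; cv2.imwrite(name,cv2.resize(c,None,fx=k,fy=k,interpolation=cv2.INTER_CUBIC))
E
python3 - <<'E'
from h import *
f=optics.grab_frame("top");g=optics.grab_frame("scene")
a=lambda f,u,v,w,h,k:cv2.resize(f["pixels"][v:v+h,u:u+w,::-1],None,fx=k,fy=k,interpolation=cv2.INTER_CUBIC)
# left: nest top crop (380,175,80x90)x5 ; right: plate (205,175,80x90)x5
cv2.imwrite("pics/c1.png",np.hstack([a(f,370,175,80,90,5),a(f,205,175,80,90,5)]))
print(unproj(f,(335,385),0),unproj(g,(413,140),0))
print(proj(f,(.218,.478,.253)),proj(g,(.218,.478,.253)))
for n,u,z in(("redtape",(330,259),.024),("nest",(413,207),.054)):print(n,unproj(f,u,z))
print(unproj(g,(343,182),.024),unproj(g,(271,157),.054))
E
```

```text
[ 0.03296536 -0.00734085  0.        ] [0.02185681 0.02638653 0.        ]
[139.69333304 345.28383447] [495.78471405 197.86355484]
redtape [4.15557484e-01 1.83356698e-04 2.40000000e-02]
nest [ 0.56870896 -0.25477032  0.054     ]
[0.4159103  0.00892224 0.024     ] [ 0.56810584 -0.25437402  0.054     ]
```

View pics/c1.png

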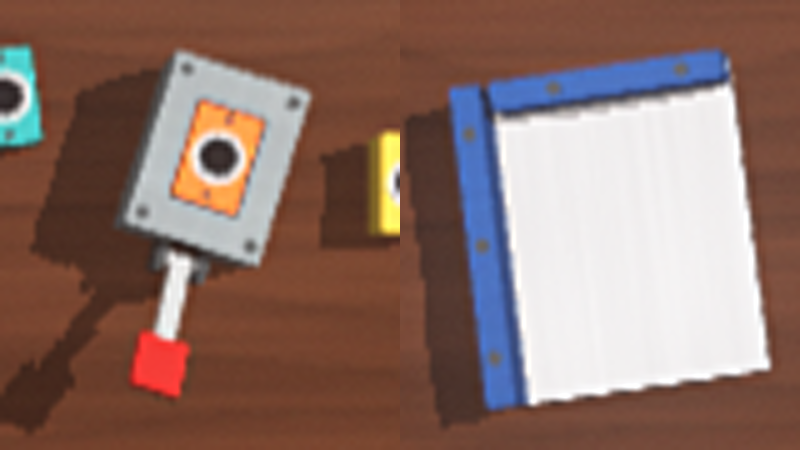

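The crop shows the nest top's corners at about (178,52), (312,95), (258,265) and (128,222), and the die's centre at (218,157). The white plate surface has corners at about (497,117), (735,85), (770,370) and (526,405), and the paddle is centred near (160,365).

```bash
python3 - <<'E'
from h import *
f=optics.grab_frame("top")
U=lambda p,z,ox:unproj(f,(ox+(p[0]+.5)/5-.5,175+(p[1]+.5)/5-.5),z)
n=[U(p,.054,370) for p in((178,52),(312,95),(258,265),(128,222))]
d=[U(p,.054,370) for p in((200,98),(267,120),(238,216),(170,195))]
def rep(q):
    q=np.array(q)[:,:2]; ax=(q[0]+q[1]-q[2]-q[3])/2; ay=(q[0]+q[3]-q[1]-q[2])/2
    print(q.mean(0),np.linalg.norm(ax),np.linalg.norm(ay),np.degrees([np.arctan2(ax[1],ax[0]),np.arctan2(-ay[0],ay[1])]))
rep(n);rep(d);print("die c",U((218,157),.054,370))
print("paddle",U((160,365),.073,370))
g=[U((p[0]-400,p[1]),.012,205) for p in((497,117),(735,85),(770,370),(526,405))]
print(np.array(g));rep(g)
# stop/fence tops z=.044: outer corners
print([U((p[0]-400,p[1]),.044,205) for p in((450,88),(487,408),(727,50))])
e=[g[0]-g[3],g[1]-g[0],g[1]-g[2],g[2]-g[3]]
for v in e: print(np.linalg.norm(v),np.degrees(np.arctan2(v[1],v[0])))
E
```

```text
[ 0.57102894 -0.25605077] 0.10875478762922858 0.08334098867816454 [-18.99792505 -19.49017   ]
[ 0.57164558 -0.25594045] 0.061737785506318435 0.04253052639264828 [-18.98911215 -19.11000463]
die c [ 0.57173965 -0.25549228  0.054     ]
paddle [ 0.44719764 -0.21278141  0.073     ]
[[0.61333068 0.33369885 0.012     ]
 [0.63059123 0.18160693 0.012     ]
 [0.45016723 0.1606402  0.012     ]
 [0.43105507 0.31436505 0.012     ]]
[0.53128605 0.24757776] 0.18246584296796026 0.1539861008227705 [6.34028017 6.78268461]
[array([0.62826677, 0.35444175, 0.044     ]), array([0.43042484, 0.33009204, 0.044     ]), array([0.64832099, 0.18153727, 0.044     ])]
0.18329809801498578 6.054669813742077
0.15306822337705386 -83.525340163994
0.1816381634324608 6.6285006598809
0.15490837594011928 -82.91294967852049
```

Sizes and angles match the given ones: the nest is at (0.571, -0.256) with yaw -19°, and the plate corner is at (0.613, 0.334) with yaw about 6.5°. I'll press the lever with closed fingers.

```bash
cat >> h.py <<'E'
def go(p,yaw):
    "print shift (mm) and turn (deg) in tool axes from the present pose to TCP p, tool down, yaw deg"
    s=ctrl.get_state(); M=R.from_euler("xyz",s["orientation"]); T=R.from_euler("xyz",[np.pi,0,np.radians(yaw)])
    print((M.inv().apply(np.array(p)-s["eef_pos"])*1000).round(1),np.degrees((M.inv()*T).as_rotvec()).round(1))
def nest(x,y): a=np.radians(-19); return .571+x*np.cos(a)-y*np.sin(a), -.256+x*np.sin(a)+y*np.cos(a)
def plate(x,y): a=np.radians(6.5); return .613+x*np.cos(a)-y*np.sin(a), .334+x*np.sin(a)+y*np.cos(a)
E
python3 -c "
from h import *
go((*nest(-.137,0),.15),161)"
```

```text
[-489.4 -534.1  102.7] [-0.  -0.  -5.5]
```

```bash
python3 -m pendant '[-0.489,-0.534,0.05,0,0,-5.5,0, -0.489,-0.534,0.05,0,0,-5.5,0, -0.489,-0.534,0.05,0,0,-5.5,0, -0.489,-0.534,0.05,0,0,-5.5,0, -0.489,-0.534,0.05,0,0,-5.5,0, -0.489,-0.534,0.05,0,0,-5.5,0, -0.489,-0.534,0.05,0,0,-5.5,0, -0.489,-0.534,0.05,0,0,-5.5,0, -0.489,-0.534,0.05,0,0,-5.5,0, -0.489,-0.534,0.05,0,0,-5.5,0]' 20; python3 -c "
from h import *
go((*nest(-.137,0),.10),161)"
```

```text
time_s: 1.5
eef_pos: [0.4104, -0.1177, 0.2097]
orientation: [3.142, 0.001, 2.809]
ft_force: [1.8, 0.0, -0.0]
gripper_width: 0.0004
grasp_force: 0.0
[-59.9 -78.5 109.7] [ 0.   0.  -0.1]
```

```bash
python3 -m pendant '[-0.06,-0.078,0.06,0,0,0,0, -0.06,-0.078,0.06,0,0,0,0, -0.06,-0.078,0.09,0,0,0,0, -0.06,-0.078,0.09,0,0,0,0, -0.06,-0.078,0.09,0,0,0,0, -0.06,-0.078,0.09,0,0,0,0, -0.06,-0.078,0.09,0,0,0,0, -0.06,-0.078,0.09,0,0,0,0, -0.06,-0.078,0.09,0,0,0,0, -0.06,-0.078,0.09,0,0,0,0]'; python3 - <<'E'
from h import *
go((*nest(-.137,0),.043),161)
f=optics.grab_frame("top");g=optics.grab_frame("scene")
a=lambda f,u,v,w,h,k:cv2.resize(f["pixels"][v:v+h,u:u+w,::-1],None,fx=k,fy=k,interpolation=cv2.INTER_CUBIC)
cv2.imwrite("pics/c2.png",np.hstack([a(f,370,175,80,100,5),a(g,240,105,80,100,5)]))
E
```

```text
time_s: 2.75
eef_pos: [0.4415, -0.2087, 0.1197]
orientation: [-3.142, 0.0, 2.81]
ft_force: [-1.0, -0.2, 0.0]
gripper_width: 0.0003
grasp_force: 0.0
[-0.8 -2.6 76.7] [-0.  0. -0.]
```

View pics/c2.png

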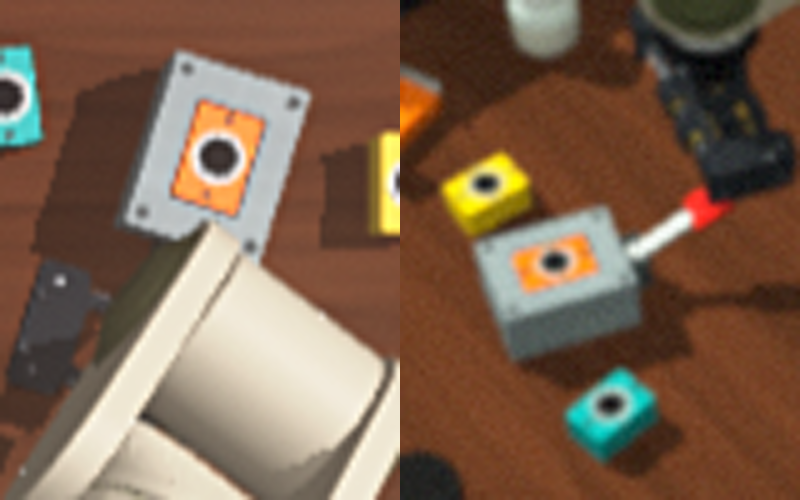

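The gripper is above the paddle, with its long side along the nest's y. I'll press.

```bash
python3 -m pendant '[-0.001,-0.003,0.015,0,0,0,0, -0.001,-0.003,0.025,0,0,0,0, -0.001,-0.003,0.033,0,0,0,0, -0.001,-0.003,0.040,0,0,0,0, -0.001,-0.003,0.047,0,0,0,0, -0.001,-0.003,0.054,0,0,0,0, -0.001,-0.003,0.061,0,0,0,0, -0.001,-0.003,0.067,0,0,0,0, -0.001,-0.003,0.072,0,0,0,0, -0.001,-0.003,0.072,0,0,0,0]'; python3 -m pendant '[0,0,0.001,0,0,0,0, 0,0,0.002,0,0,0,0, 0,0,0.003,0,0,0,0, 0,0,0.004,0,0,0,0, 0,0,0.004,0,0,0,0, 0,0,0.004,0,0,0,0, 0,0,0.004,0,0,0,0, 0,0,0.004,0,0,0,0, 0,0,0.004,0,0,0,0, 0,0,0.004,0,0,0,0]'
```

```text
time_s: 4.1
eef_pos: [0.441, -0.2116, 0.0469]
orientation: [3.141, -0.002, 2.81]
ft_force: [1.0, -0.3, 0.5]
gripper_width: 0.0004
grasp_force: 0.1
time_s: 5.35
eef_pos: [0.4414, -0.2118, 0.0446]
orientation: [-3.141, -0.0, 2.81]
ft_force: [-6.4, 3.3, 17.1]
gripper_width: 0.0005
grasp_force: 8.9
```

```bash
python3 -m pendant '[0,0,0.001,0,0,0,0, 0,0,0.002,0,0,0,0, 0,0,0.002,0,0,0,0, 0,0,0.002,0,0,0,0, 0,0,0.002,0,0,0,0, 0,0,0.002,0,0,0,0, 0,0,0.002,0,0,0,0, 0,0,0.002,0,0,0,0, 0,0,0.002,0,0,0,0, 0,0,0.002,0,0,0,0]'; python3 -m pendant '[0,0,-0.01,0,0,0,0, 0,0,-0.04,0,0,0,0, 0,0,-0.09,0,0,0,0, 0,0,-0.13,0,0,0,0, -0.06,0,-0.15,0,0,0,0, -0.12,0,-0.15,0,0,0,0, -0.12,0,-0.15,0,0,0,0.08, -0.12,0,-0.15,0,0,0,0.08, -0.12,0,-0.15,0,0,0,0.08, -0.12,0,-0.15,0,0,0,0.08]'
python3 - <<'E'
from h import *
f=optics.grab_frame("top");g=optics.grab_frame("scene")
a=lambda f,u,v,w,h,k:cv2.resize(f["pixels"][v:v+h,u:u+w,::-1],None,fx=k,fy=k,interpolation=cv2.INTER_CUBIC)
cv2.imwrite("pics/c3.png",np.hstack([a(f,370,175,80,100,5),a(g,240,105,80,100,5)]))
E
```

```text
time_s: 6.6
eef_pos: [0.4416, -0.2119, 0.0441]
orientation: [-3.141, 0.0, 2.81]
ft_force: [-13.4, 8.2, 37.6]
gripper_width: 0.0
grasp_force: 19.7
time_s: 7.85
eef_pos: [0.5544, -0.2508, 0.1922]
orientation: [-3.141, 0.001, 2.81]
ft_force: [-0.3, 0.5, 1.6]
gripper_width: 0.0381
grasp_force: 0.0
```

View pics/c3.png

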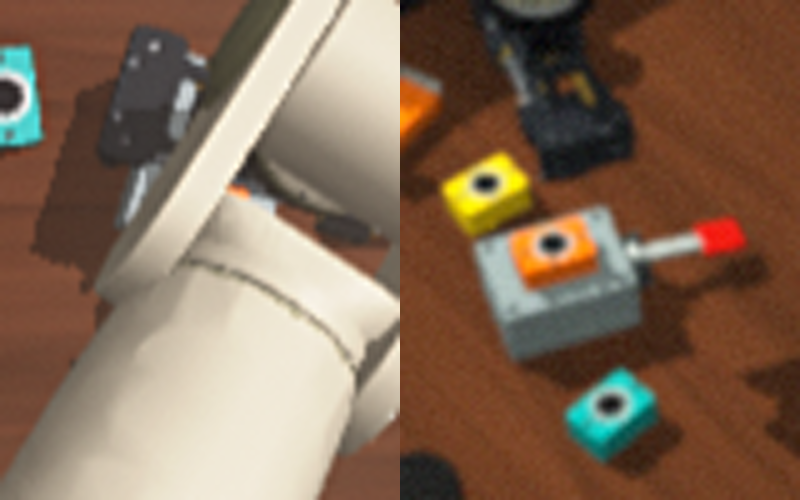

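The lever is down and the insert stands proud. Next I'll align above the die and grasp it.

```bash
python3 -c "
from h import *
go((.5715,-.2558,.070),161)"
```

```text
[-17.5   0.9 122.1] [-0.  0. -0.]
```

```bash
python3 -m pendant '[-0.0175,0.001,0,0,0,0,0.065, -0.0175,0.001,0.02,0,0,0,0.065, -0.0175,0.001,0.04,0,0,0,0.065, -0.0175,0.001,0.06,0,0,0,0.065, -0.0175,0.001,0.08,0,0,0,0.065, -0.0175,0.001,0.09,0,0,0,0.065, -0.0175,0.001,0.10,0,0,0,0.065, -0.0175,0.001,0.10,0,0,0,0.065, -0.0175,0.001,0.10,0,0,0,0.065, -0.0175,0.001,0.10,0,0,0,0.065]'; python3 -c "
from h import *
go((.5715,-.2558,.070),161)"
```

```text
time_s: 9.2
eef_pos: [0.572, -0.2558, 0.0922]
orientation: [-3.141, 0.001, 2.81]
ft_force: [-0.4, 0.3, 0.3]
gripper_width: 0.0653
grasp_force: 0.0
[ 0.5 -0.1 22.2] [-0.   0.1 -0. ]
```

```bash
python3 -m pendant '[0,0,0.010,0,0,0,0.065, 0,0,0.018,0,0,0,0.065, 0,0,0.022,0,0,0,0.065, 0,0,0.022,0,0,0,0.065, 0,0,0.022,0,0,0,0.065, 0,0,0.022,0,0,0,0.030, 0,0,0.022,0,0,0,0.030, 0,0,0.022,0,0,0,0.030, 0,0,0.022,0,0,0,0.030, 0,0,0.022,0,0,0,0.030]' 25; python3 -m pendant '[0,0,0,0,0,0,0.03, 0,0,0,0,0,0,0.03, 0,0,-0.01,0,0,0,0.03, 0,0,-0.02,0,0,0,0.03, 0,0,-0.04,0,0,0,0.03, 0,0,-0.06,0,0,0,0.03, 0,0,-0.09,0,0,0,0.03, 0,0,-0.12,0,0,0,0.03, 0,0,-0.12,0,0,0,0.03, 0,0,-0.12,0,0,0,0.03]'; python3 -c "
from h import *
go((*plate(-.050,-.060),.15),186.5)"
```

```text
time_s: 10.45
eef_pos: [0.5718, -0.2558, 0.0697]
orientation: [-3.141, 0.0, 2.81]
ft_force: [0.7, -0.7, 0.7]
gripper_width: 0.0396
grasp_force: 25.0
time_s: 11.7
eef_pos: [0.5714, -0.2554, 0.1885]
orientation: [3.141, -0.002, 2.81]
ft_force: [0.7, -0.1, -1.8]
gripper_width: 0.0396
grasp_force: 25.0
[171.9 495.1  39. ] [  0.1  -0.1 -25.5]
```

```bash
python3 -m pendant '[0.006,0.020,0,0,0,-1,0.03, 0.02,0.06,0,0,0,-3,0.03, 0.035,0.1,0,0,0,-6,0.03, 0.052,0.15,0,0,0,-9,0.03, 0.07,0.2,0,0,0,-12,0.03, 0.087,0.25,0,0,0,-15,0.03, 0.104,0.3,0,0,0,-18,0.03, 0.121,0.35,0,0,0,-20,0.03, 0.132,0.38,0,0,0,-20,0.03, 0.132,0.38,0,0,0,-20,0.03]'; python3 -c "
from h import *
go((*plate(-.050,-.060),.09),186.5)"
```

```text
time_s: 12.95
eef_pos: [0.5695, 0.1494, 0.1888]
orientation: [3.141, -0.002, -3.12]
ft_force: [-0.1, 0.0, -0.8]
gripper_width: 0.0397
grasp_force: 25.0
[ -3.4 119.2  98.8] [ 0.  -0.1 -5.3]
```

```bash
python3 -m pendant '[0,0.02,0,0,0,-1,0.03, -0.001,0.05,0,0,0,-3,0.03, -0.002,0.08,0.01,0,0,-5,0.03, -0.003,0.105,0.03,0,0,-5.3,0.03, -0.003,0.119,0.05,0,0,-5.3,0.03, -0.003,0.119,0.07,0,0,-5.3,0.03, -0.003,0.119,0.09,0,0,-5.3,0.03, -0.003,0.119,0.1,0,0,-5.3,0.03, -0.003,0.119,0.1,0,0,-5.3,0.03, -0.003,0.119,0.1,0,0,-5.3,0.03]'; python3 - <<'E'
from h import *
go((*plate(-.050,-.060),.036),186.5)
f=optics.grab_frame("top");g=optics.grab_frame("scene")
a=lambda f,u,v,w,h,k:cv2.resize(f["pixels"][v:v+h,u:u+w,::-1],None,fx=k,fy=k,interpolation=cv2.INTER_CUBIC)
cv2.imwrite("pics/c4.png",np.hstack([a(f,205,165,80,100,5),a(g,325,195,80,100,5)]))
E
```

```text
time_s: 14.2
eef_pos: [0.5722, 0.2656, 0.0905]
orientation: [3.141, 0.001, -3.032]
ft_force: [-0.7, -0.4, -1.0]
gripper_width: 0.0395
grasp_force: 25.0
[ 1.8  3.3 54.5] [ 0.   0.1 -0.2]
```

View pics/c4.png

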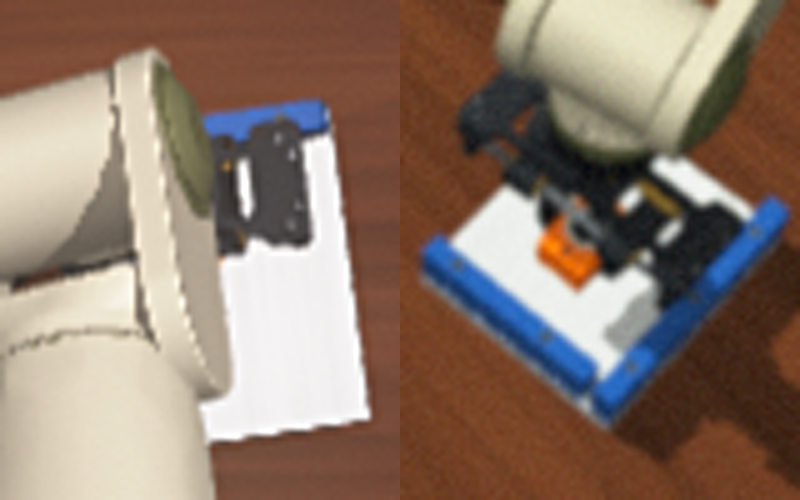

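The die is held level over the plate, clear of both fences. Lowering.

```bash
python3 -m pendant '[0.002,0.003,0.01,0,0,0,0.03, 0.002,0.003,0.02,0,0,0,0.03, 0.002,0.003,0.03,0,0,0,0.03, 0.002,0.003,0.038,0,0,0,0.03, 0.002,0.003,0.044,0,0,0,0.03, 0.002,0.003,0.049,0,0,0,0.03, 0.002,0.003,0.052,0,0,0,0.03, 0.002,0.003,0.053,0,0,0,0.03, 0.002,0.003,0.053,0,0,0,0.03, 0.002,0.003,0.053,0,0,0,0.03]'; python3 -m pendant '[0,0,0,0,0,0,0.03, 0,0,0.0005,0,0,0,0.03, 0,0,0.0005,0,0,0,0.03, 0,0,0.001,0,0,0,0.03, 0,0,0.001,0,0,0,0.03, 0,0,0.0015,0,0,0,0.03, 0,0,0.0015,0,0,0,0.03, 0,0,0.0015,0,0,0,0.03, 0,0,0.0015,0,0,0,0.03, 0,0,0.0015,0,0,0,0.03]'
```

```text
time_s: 15.55
eef_pos: [0.5695, 0.2684, 0.0369]
orientation: [3.142, 0.0, -3.032]
ft_force: [-0.2, 0.3, -1.8]
gripper_width: 0.0398
grasp_force: 25.0
time_s: 16.8
eef_pos: [0.5695, 0.2684, 0.0358]
orientation: [-3.142, 0.0, -3.032]
ft_force: [-2.5, -0.9, 6.1]
gripper_width: 0.04
grasp_force: 25.0
```

Contact is at the expected height. I'll release, rise, and close the fingers for pushing.

```bash
python3 -m pendant '[0,0,-0.0005,0,0,0,0.062, 0,0,-0.0005,0,0,0,0.062, 0,0,-0.0005,0,0,0,0.062, 0,0,-0.0005,0,0,0,0.062, 0,0,-0.01,0,0,0,0.062, 0,0,-0.03,0,0,0,0.062, 0,0,-0.05,0,0,0,0.062, 0,-0.03,-0.06,0,0,0,0, 0,-0.054,-0.06,0,0,0,0, 0,-0.054,-0.06,0,0,0,0]'; python3 - <<'E'
from h import *
go((*plate(-.050,-.116),.032),186.5)
f=optics.grab_frame("top");g=optics.grab_frame("scene")
a=lambda f,u,v,w,h,k:cv2.resize(f["pixels"][v:v+h,u:u+w,::-1],None,fx=k,fy=k,interpolation=cv2.INTER_CUBIC)
cv2.imwrite("pics/c5.png",a(g,325,195,80,100,6))
E
```

```text
time_s: 18.05
eef_pos: [0.576, 0.2136, 0.0968]
orientation: [3.142, 0.002, -3.034]
ft_force: [0.2, -0.1, -0.6]
gripper_width: 0.0343
grasp_force: 0.0
[-0.3 -0.6 64.8] [ 0.   0.1 -0.3]
```

View pics/c5.png

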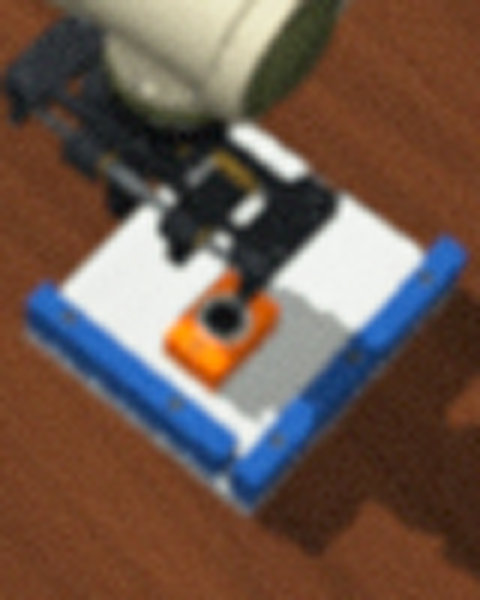

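The die lies on the plate with its cutter up. Next I'll lower beside it and push it to the long fence.

```bash
python3 -m pendant '[0,0,0,0,0,0,0, 0,0,0,0,0,0,0, 0,0,0,0,0,0,0, 0,0,0.02,0,0,0,0, 0,0,0.04,0,0,0,0, 0,0,0.055,0,0,0,0, 0,0,0.063,0,0,0,0, 0,0,0.065,0,0,0,0, 0,0,0.065,0,0,0,0, 0,0,0.065,0,0,0,0]' 40; python3 -m pendant '[0,0.007,0,0,0,0,0, 0,0.014,0,0,0,0,0, 0,0.019,0,0,0,0,0, 0,0.024,0,0,0,0,0, 0,0.029,0,0,0,0,0, 0,0.034,0,0,0,0,0, 0,0.039,0,0,0,0,0, 0,0.044,0,0,0,0,0, 0,0.048,0,0,0,0,0, 0,0.050,0,0,0,0,0]'; python3 -c "
from h import *
go((*plate(-.050,-.0575),.032),186.5)"
```

```text
time_s: 19.4
eef_pos: [0.5756, 0.2148, 0.0307]
orientation: [3.142, 0.001, -3.032]
ft_force: [-0.6, -0.1, -0.1]
gripper_width: 0.0008
grasp_force: 0.0
time_s: 20.65
eef_pos: [0.5698, 0.2646, 0.0302]
orientation: [-3.142, 0.0, -3.032]
ft_force: [0.2, -2.0, 1.1]
gripper_width: 0.0003
grasp_force: 1.0
[-0.7  6.6 -1.8] [-0.   0.  -0.2]
```

```bash
python3 -m pendant '[0,0.001,0,0,0,0,0, 0,0.002,0,0,0,0,0, 0,0.003,0,0,0,0,0, 0,0.004,0,0,0,0,0, 0,0.005,0,0,0,0,0, 0,0.006,0,0,0,0,0, 0,0.007,0,0,0,0,0, 0,0.007,0,0,0,0,0, 0,0.007,0,0,0,0,0, 0,0.007,0,0,0,0,0]'
```

```text
time_s: 21.9
eef_pos: [0.569, 0.2714, 0.0301]
orientation: [3.141, -0.0, -3.032]
ft_force: [0.4, -0.5, 0.9]
gripper_width: 0.0006
grasp_force: 0.3
```

Not yet against the fence, since the force is only the sliding friction. Pushing a bit further.

```bash
python3 -m pendant '[0,0.001,0,0,0,0,0, 0,0.002,0,0,0,0,0, 0,0.002,0,0,0,0,0, 0,0.003,0,0,0,0,0, 0,0.003,0,0,0,0,0, 0,0.004,0,0,0,0,0, 0,0.004,0,0,0,0,0, 0,0.004,0,0,0,0,0, 0,0.004,0,0,0,0,0, 0,0.004,0,0,0,0,0]'
```

```text
time_s: 23.15
eef_pos: [0.5691, 0.2742, 0.0302]
orientation: [-3.14, 0.0, -3.032]
ft_force: [2.8, -8.7, 0.5]
gripper_width: 0.0
grasp_force: 4.4
```

```bash
python3 -m pendant '[0,0.0005,0,0,0,0,0, 0,0.001,0,0,0,0,0, 0,0.001,0,0,0,0,0, 0,0.001,0,0,0,0,0, 0,-0.005,0,0,0,0,0, 0,-0.012,0,0,0,0,0, 0.03,-0.012,-0.03,0,0,0,0, 0.061,-0.005,-0.05,0,0,0,0, 0.061,0.02,-0.05,0,0,0,0, 0.061,0.032,-0.05,0,0,0,0]'; python3 - <<'E'
from h import *
go((*plate(-.110,-.024),.031),186.5)
f=optics.grab_frame("top");g=optics.grab_frame("scene")
a=lambda f,u,v,w,h,k:cv2.resize(f["pixels"][v:v+h,u:u+w,::-1],None,fx=k,fy=k,interpolation=cv2.INTER_CUBIC)
cv2.imwrite("pics/c6.png",a(g,340,210,65,75,8))
E
```

```text
time_s: 24.4
eef_pos: [0.5042, 0.3014, 0.0804]
orientation: [3.141, 0.0, -3.031]
ft_force: [0.7, 0.2, -1.0]
gripper_width: 0.0
grasp_force: 0.0
[-1.8 -3.9 49.4] [ 0.   0.  -0.2]
```

View pics/c6.png

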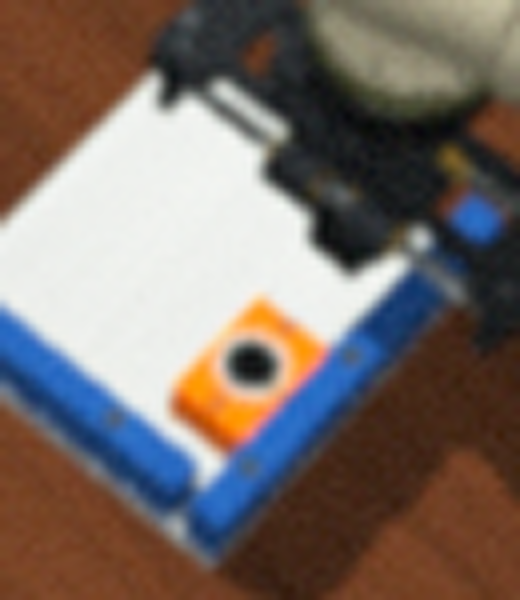

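The insert is flush along the fence with a gap of about 20 mm to the stop. I'll lower behind its end and push it to the stop.

```bash
python3 -m pendant '[-0.002,-0.004,0,0,0,0,0, -0.002,-0.004,0.01,0,0,0,0, -0.002,-0.004,0.03,0,0,0,0, -0.002,-0.004,0.045,0,0,0,0, -0.002,-0.004,0.049,0,0,0,0, -0.002,-0.004,0.049,0,0,0,0, -0.006,-0.004,0.049,0,0,0,0, -0.010,-0.004,0.049,0,0,0,0, -0.014,-0.004,0.049,0,0,0,0, -0.018,-0.004,0.049,0,0,0,0]'; python3 -m pendant '[-0.004,0,0,0,0,0,0, -0.008,0,0,0,0,0,0, -0.011,0,0,0,0,0,0, -0.014,0,0,0,0,0,0, -0.016,0,0,0,0,0,0, -0.018,0,0,0,0,0,0, -0.019,0,0,0,0,0,0, -0.020,0,0,0,0,0,0, -0.020,0,0,0,0,0,0, -0.020,0,0,0,0,0,0]'; python3 -c "
from h import *
go((*plate(-.069,-.024),.031),186.5)"
```

```text
time_s: 25.75
eef_pos: [0.5232, 0.2985, 0.0312]
orientation: [3.142, 0.0, -3.032]
ft_force: [-2.3, -1.0, 1.0]
gripper_width: 0.0006
grasp_force: 1.1
time_s: 27.0
eef_pos: [0.5429, 0.3006, 0.0311]
orientation: [3.142, 0.0, -3.032]
ft_force: [-0.8, 1.0, -0.1]
gripper_width: 0.0004
grasp_force: 0.1
[-4.5  1.2  0.1] [ 0.   0.  -0.2]
```

```bash
python3 -m pendant '[-0.001,0,0,0,0,0,0, -0.002,0,0,0,0,0,0, -0.002,0,0,0,0,0,0, -0.003,0,0,0,0,0,0, -0.003,0,0,0,0,0,0, -0.004,0,0,0,0,0,0, -0.004,0,0,0,0,0,0, -0.0045,0,0,0,0,0,0, -0.0045,0,0,0,0,0,0, -0.0045,0,0,0,0,0,0]'
```

```text
time_s: 28.25
eef_pos: [0.5439, 0.3007, 0.0311]
orientation: [-3.14, -0.009, -3.031]
ft_force: [-20.7, -6.0, 14.7]
gripper_width: 0.0005
grasp_force: 10.8
```

```bash
python3 -m pendant '[0.003,0,0,0,0,0,0, 0.010,0,0,0,0,0,0, 0.014,0,-0.01,0,0,0,0, 0.014,0,-0.04,0,0,0,0, 0.014,-0.03,-0.08,0,0,0,0, 0.014,-0.09,-0.10,0,0,0,0, 0.014,-0.15,-0.10,0,0,0,0, 0.014,-0.2,-0.10,0,0,0,0, 0.014,-0.25,-0.10,0,0,0,0, 0.014,-0.25,-0.10,0,0,0,0]'; python3 - <<'E'
from h import *
f=optics.grab_frame("top");g=optics.grab_frame("scene")
a=lambda f,u,v,w,h,k:cv2.resize(f["pixels"][v:v+h,u:u+w,::-1],None,fx=k,fy=k,interpolation=cv2.INTER_CUBIC)
cv2.imwrite("pics/c7.png",np.hstack([a(f,210,175,40,60,10),a(g,355,235,40,60,10)]))
s=ctrl.get_state();print(s["eef_pos"])
E
```

```text
time_s: 29.5
eef_pos: [0.5611, 0.0483, 0.1319]
orientation: [-3.141, 0.001, -3.036]
ft_force: [-1.5, 0.6, -0.0]
gripper_width: 0.0005
grasp_force: 0.0
[0.56070298 0.05128508 0.13165844]
```

View pics/c7.png

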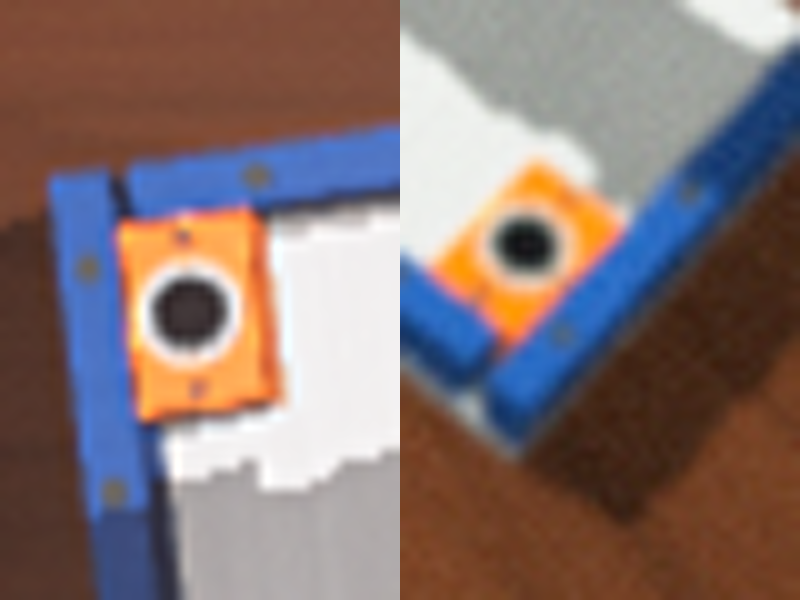

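It looks flush on both sides. I'll confirm by touch with one more gentle push towards the fence.

```bash
python3 -c "
from h import *
go((*plate(-.032,-.072),.031),186.5)"
```

```text
[-51.  203.2 100.7] [ 0.   0.  -0.3]
```

```bash
python3 -m pendant '[-0.051,0.05,0,0,0,-0.3,0, -0.051,0.1,0,0,0,-0.3,0, -0.051,0.15,0,0,0,-0.3,0, -0.051,0.18,0.03,0,0,-0.3,0, -0.051,0.19,0.06,0,0,-0.3,0, -0.051,0.195,0.08,0,0,-0.3,0, -0.051,0.195,0.095,0,0,-0.3,0, -0.051,0.195,0.1,0,0,-0.3,0, -0.051,0.195,0.1,0,0,-0.3,0, -0.051,0.195,0.1,0,0,-0.3,0]'; python3 -c "
from h import *
go((*plate(-.032,-.0545),.031),186.5)"
```

```text
time_s: 30.85
eef_pos: [0.5905, 0.2503, 0.0321]
orientation: [3.141, 0.001, -3.027]
ft_force: [-0.4, -0.2, -0.2]
gripper_width: 0.0005
grasp_force: 0.0
[ 0.2 26.1  1.1] [0.  0.1 0.1]
```

```bash
python3 -m pendant '[0,0.008,0,0,0,0,0, 0,0.014,0,0,0,0,0, 0,0.018,0,0,0,0,0, 0,0.021,0,0,0,0,0, 0,0.023,0,0,0,0,0, 0,0.024,0,0,0,0,0, 0,0.025,0,0,0,0,0, 0,0.026,0,0,0,0,0, 0,0.026,0,0,0,0,0, 0,0.026,0,0,0,0,0]'; python3 -m pendant '[0,0.0005,0,0,0,0,0, 0,0.001,0,0,0,0,0, 0,0.001,0,0,0,0,0, 0,0.001,0,0,0,0,0, 0,0.001,0,0,0,0,0, 0,0.001,0,0,0,0,0, 0,0.001,0,0,0,0,0, 0,0.001,0,0,0,0,0, 0,0.001,0,0,0,0,0, 0,0.001,0,0,0,0,0]'
```

```text
time_s: 32.1
eef_pos: [0.5872, 0.2762, 0.0312]
orientation: [-3.141, 0.0, -3.027]
ft_force: [1.5, -1.3, -0.7]
gripper_width: 0.0005
grasp_force: 0.8
time_s: 33.35
eef_pos: [0.5873, 0.2765, 0.0313]
orientation: [-3.14, 0.0, -3.027]
ft_force: [1.3, -6.3, 1.1]
gripper_width: 0.0008
grasp_force: 3.4
```

The contact is on the same fence line as before, so the insert is flush. I'll retreat and hand in.

```bash
python3 -m pendant '[0,-0.005,0,0,0,0,0, 0,-0.02,0,0,0,0,0, 0,-0.03,-0.02,0,0,0,0, 0,-0.03,-0.06,0,0,0,0, 0,-0.08,-0.10,0,0,0,0, 0,-0.13,-0.14,0,0,0,0, 0,-0.18,-0.15,0,0,0,0, 0,-0.22,-0.15,0,0,0,0, 0,-0.22,-0.15,0,0,0,0, 0,-0.22,-0.15,0,0,0,0]'; python3 - <<'E'
from h import *
f=optics.grab_frame("top");g=optics.grab_frame("scene")
a=lambda f,u,v,w,h,k:cv2.resize(f["pixels"][v:v+h,u:u+w,::-1],None,fx=k,fy=k,interpolation=cv2.INTER_CUBIC)
cv2.imwrite("pics/c8.png",np.hstack([a(f,210,175,80,100,5),a(g,240,105,80,100,5)]))
E
```

```text
time_s: 34.6
eef_pos: [0.612, 0.0592, 0.1819]
orientation: [3.141, 0.001, -3.027]
ft_force: [-0.7, -0.0, 0.0]
gripper_width: 0.0005
grasp_force: 0.0
```

View pics/c8.png

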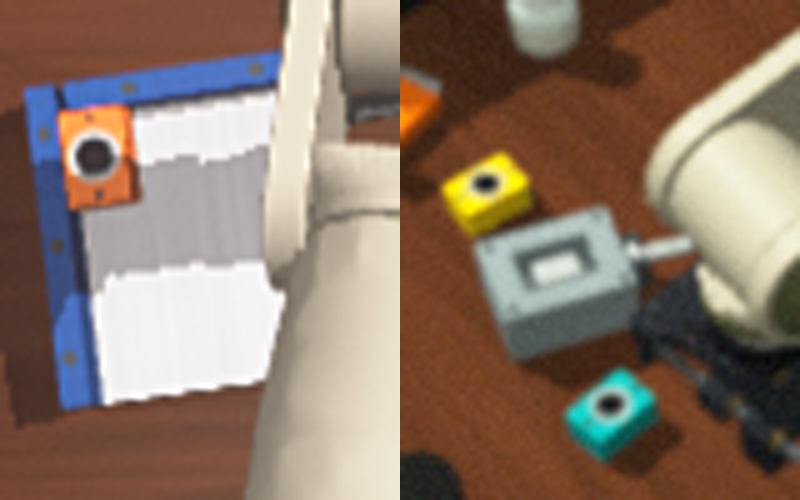

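The insert sits in the corner, cutter up. The nest is empty with its ejector raised, so the lever is still down.

```bash
python3 -c "
from workcell import ctrl
print(ctrl.sign_off())"
```

```text
the job is handed in; nothing more can be done
None
```

Job handed in at about 35 s of the 72 s allowed: the lever was pressed to its stop and left down, and the insert now sits cutter face up against the fence and stop, released and with the arm clear; I saw nothing else on the bench move.

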